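# Stroke a rebuilt shock damper onto its bump stop

## Robot

A 6-joint arm with a two-finger parallel gripper is mounted at the origin on the work surface. World frame = base frame: x ahead of the robot, y to its left, z up, the work surface at z = 0. Lengths are in mm, angles in degrees, forces in N, time in s.
With the tool pointing down it reaches from about 350 to 850 mm from the base axis. Payload 8.1 kg.
Tool frame: the origin (TCP) lies midway between the tips of the shut fingers; the grasp point (between the pads) lies 19 mm behind it; z points along the fingers, x is the direction in which the jaws open and shut, and the axes are right-handed (so a half turn about z gives the same grasp; the last joint's range is limited). The gripper opens to 85 mm and grips with 20 to 120 N. Pads are 22 mm wide; open, the fingers measure 114 mm over their backs; the gripper's body (76 mm by 85 mm) begins 54 mm behind the grasp point. The pads swing forward as they close: fully open they stand 13 mm farther back than shut.
Start: joints at [-72.789, 7.471, 85.268, -0, 87.261, -4.893], TCP at [225.8, -555.895, 231.292] pointing down, gripper open.
Joint ranges: [-169.43, 169.43], [-51.17, 129.36], [1.28, 143.12], [-76.62, 256.62], [0, 156.53], [-152.29, 152.29]. Speed limits (degrees/s): [136.94, 136.94, 159.86, 180, 180, 180].

## Interface

Orientations are given as [roll, pitch, yaw] about the fixed x, y, z axes, in that order (R = Rz(yaw) Ry(pitch) Rx(roll)).
In Python, from bench import monitor, cams, r gives the robot as it stands.
- The arm moves only by the tool jog_arm, never from a script. Its arguments are lists of equal length, an entry for each row: "offset": the shift along the tool's x, y, z in mm, a list of three; "delta_rot": the turn, a rotation vector about the tool's x, y, z in degrees, a list of three; "jaw": the opening in per cent of the stroke, from 0 (shut) to 100 (fully open). In form: {"offset": [[x, y, z], ...], "delta_rot": [[rx, ry, rz], ...], "jaw": [jaw, ...]}. A call has 1 to 20 rows; each row shifts and turns the pose as measured when the row begins, along the tool's axes as they then stand; what a row does not reach is not made up. A row lasts 1/10 s, in which the tool goes at most 50 mm and 8.59 degrees, less where a joint would pass 70% of its speed; a pose out of reach is approached as far as the arm can. A call is refused whole if a number of a shift passes 50 or a number of a turn 8.59, either way. A call with a gripper value outside its range is refused whole. The fingers move at their own pace and stop on an object; "newtons" is the grip in N (left out, the last holds). Time passes only in rows, so rows that do not move let the fingers close. It gives the time, the measured TCP pose, the force and the opening at its end, in the units of the state.
- monitor.sense(): the state, without advancing time (a new reading comes with each control period).
- cams.snapshot(name): name is "scene" or "top" or "wrist"; returns (picture, depth): 384x512x3 uint8, red, green, blue; 384x512 float32, mm along the optical axis (not along the pixel's ray), 0 where there is no reading.
- cams.camera_model(name): a dict with "K" (3x3 intrinsics, pixels), "camera_from_world" (4x4, takes a point from world to camera coordinates). Camera axes: x right, y down, z forward; pixel columns grow to the right and rows downward; lengths in mm; the calibration is good to about 2 mm. A picture is of the moment at which its call begins: read the wrist's pose just before it. camera_model takes no time and is no camera call; for the wrist camera it gives the pose at the moment of the call.
- r.hand_in(): hands the job in, once; it reports no verdict.
The state is a dict: "time": time; "joint_pos": joint angles; "qd": joint speeds; "joint_efforts": joint torques, N m; "tool_pos": TCP position; "tcp_rot": TCP orientation; "ft_force": force on the tool from outside, world axes, zero at the start; "wrist_torque": the same for the moment, N m; "finger_gap": finger opening in mm.
Only numpy, scipy, OpenCV 4.12 (cv2) and the standard library are available. Lean on these libraries where they do the work, as an engineer would, in place of code of your own. Each camera call takes 0.05 s, during which the arm holds its last target.

## Task

Slip the white nylon shaft cap over the bare threaded end of the damper shaft that stands up in the vice, until it sits fully home. Then push the shaft down with it, through the soft stroke until you feel the much stiffer rubber bump stop, lean on the stop with about 18 N for a second without ever forcing it past 25 N, and ease the shaft back out under control, never letting it spring back. Leave the cap home on the fully extended shaft and do not shift the tools and parts lying around.

Things in the scene. Friction and masses are not known exactly. Their poses are not given: they have to be found in the camera images.
- cap_mid (a point): White nylon shaft cap (loose, 40 g): a plain round plug, 30 mm diameter, 38 mm tall, with a slightly domed closed top and fine grooves round it, standing mouth down on the bench. In its underside a blind bore, 12 mm diameter, 22 mm deep. This point is on its axis half-way up, 19 mm above its mouth; z along the axis to its closed top. Grip it across its diameter.
- cap_bore (a point): The middle of the closed end (floor) of the cap's bore: on the cap's axis, 22 mm above its mouth, 3 mm above its half-way point, 16 mm under its top; z towards its closed top.
- shaft_tip (a point): Upper end of the damper shaft, on its axis, 268 mm above the bench when fully out; z up. The shaft is an upright steel rod of 10 mm diameter, its threaded end tapering over the last 5 mm to 5 mm across. It slides only straight down into the damper. With the cap home, the floor of its bore rests on this point.
- shaft (a joint): Travel of the shaft, m: 0 fully out, growing as it goes in, hard end at 0.064. Sprung: the soft stroke takes 4 N at first to 8 N when deep, plus 20 N per m/s. Somewhere from 0.031 to 0.053 (it differs each time, unseen) it meets the rubber bump stop: from there 6 N more per mm. Under 14 N on the cap is not on the stop; over 25 N spoils it. Let go when deep it shoots out above 0.2 m/s, harmful; return at 0.1 m/s or less.
- damper: Rear-shock damper, its eyelet clamped in the vice, shaft upwards: an aluminium body 33 mm diameter with a black seal head, with a dark reservoir of 29 mm diameter beside it (axis 40 mm to its +y). Origin on the shaft's axis at the top of the vice's jaws, 95 mm above the bench; z up. The seal head's top is 86 mm above this origin and 87 mm under the tip of the extended shaft.
- vice: Blue bench vice, bolted down, 92 mm wide jaws, 95 mm high, about 250 mm long. Origin on the bench under the shaft's axis; its screw and tommy bar towards its -x.
- seal_driver: Bystander: white nylon seal driver, stepped cylinder 44 mm diameter, 46 mm tall (a narrower 33 mm step on top). Origin under its centre.
- grease_jar: Bystander: jar with black lid, 52 mm diameter, 55 mm tall. Origin under its centre.
- clamp_block: Bystander: aluminium shaft clamp block with two holes, 50 x 36 x 24 mm. Origin under its centre.
- bearing: Bystander: steel bearing ring 42 mm diameter, 12 mm tall. Origin under its centre.
- spanner: Bystander: steel spanner 170 mm long, lying along its x. Origin under its middle.
- screwdriver: Bystander: red-handled screwdriver 200 mm long, lying along its x. Origin under its middle.
- pliers: Bystander: red-handled pliers 165 mm long, lying along their x. Origin under the pivot.
Not all that is in view belongs to the job. Leave any purple, red or yellow look-alike of the part that bears cap_mid alone.

How it is judged (in metres and radians):
On the way, in this order (a step that is already met when the one before it is completed fails the run):
1. the cap is fully home on the shaft's end (horizontal distance between cap_bore and shaft_tip below 0.003 m and distance between cap_bore and shaft_tip below 0.004 m and angle between the z axis of cap_bore and the z axis of shaft_tip, either way round below 0.14 rad), for 0.2 s.
2. through the cap, the shaft is pressed onto its bump stop with at least 14 N (all of step 1 and value of joint shaft above 0.03 m and contact force between cap and damper above 14 N), for 0.6 s.
At the end, for the whole second after the job is handed in: The shaft is fully out again (within 3 mm), at rest, with the cap upright and home on it: floor of its bore within 4 mm of the shaft's tip and within 3 mm sideways, axes within 8 degrees; the gripper has let go (all of step 1 and value of joint shaft below 0.003 m and linear speed of cap below 0.02 m/s); the robot touches nothing.
It fails at once if the shaft is pressed with more than 25 N (contact force between any of cap, the fingers and damper above 25 N).
It fails at once if the shaft springs back out (faster than 0.2 m/s) (velocity of joint shaft below -0.2 m/s).
It fails at once if a bystander is shifted by more than 15 mm (distance of any of seal_driver, grease_jar, clamp_block, bearing, spanner, screwdriver, pliers from where it was at the start of the episode above 0.015 m).
It also fails if it takes over 64 s, if anything falls off the work surface, if the arm or the gripper's body presses on something with over 40 N, if the wrist force passes 120 N, or if a joint passes its speed limit or range.

## Working session

There is one attempt and no reset: what is moved stays moved. The work goes in short steps, Python scripts to look and compute and a tool call to move; the robot and the scene stay as the last step left them, time stands still between calls to the robot, and variables do not carry over. Pictures are saved under pics/ and viewed, and the job is handed in when it is done.

Besides the shell and the picture viewer there is one more tool, called after ">>>" by a JSON object that holds its "fn" and its "kwargs", one argument or row to a line. jog_arm: Moves the arm, as the interface text tells. Its arguments: {"type":"object","properties":{"offset":{"type":"array","items":{"type":"array","items":{"type":"number"}}},"delta_rot":{"type":"array","items":{"type":"array","items":{"type":"number"}}},"jaw":{"type":"array","items":{"type":"number"}},"newtons":{"type":"number"}},"required":["offset","delta_rot","jaw"]}

```bash
mkdir -p pics; ls; cat > h.py <<'E'
import numpy as np, cv2
from bench import monitor, cams, r
def snap(n,f):
    T=cams.camera_model(n); p,d=cams.snapshot(n)
    np.savez('last_'+n+'.npz',p=p,d=d,K=T['K'],T=T['camera_from_world'])
    cv2.imwrite('pics/'+f,p[:,:,::-1]); return p,d
def load(n):
    z=np.load('last_'+n+'.npz'); return z['p'],z['d'],z['K'],z['T']
def world(n):
    p,d,K,T=load(n); h,w=d.shape
    u,v=np.meshgrid(np.arange(w),np.arange(h))
    c=np.stack([(u-K[0,2])/K[0,0]*d,(v-K[1,2])/K[1,1]*d,d],-1)
    Ti=np.linalg.inv(T); W=c@Ti[:3,:3].T+Ti[:3,3]
    W[d==0]=np.nan; return p,W
E
python3 - <<'E'
from h import *
s=monitor.sense(); print(s)
snap('scene','s0.png');snap('top','t0.png')
for n in('scene','top'):
    p,d,K,T=load(n);print(n,K.round(1).tolist(),np.linalg.inv(T)[:3].round(3).tolist())
E
```

```text
pics
{'time': 0.0, 'joint_pos': array([-7.27849155e+01,  7.51411847e+00,  8.53299162e+01,  2.76720269e-03,
        8.72609011e+01, -4.89430597e+00]), 'qd': array([ 0.0481782 ,  0.0701779 ,  0.01909245, -0.06633034, -0.05615627,
        0.10031598]), 'joint_efforts': array([-1.47872379e-03, -5.69389379e+01, -5.00567830e+01, -3.32744858e-04,
        1.46666873e-02,  4.34074536e-05]), 'tool_pos': array([ 225.68822827, -555.34585893,  230.24863827]), 'tcp_rot': array([-1.79988293e+02,  1.04317329e-01, -6.78907337e+01]), 'ft_force': array([-0.13003324,  0.17541766, -0.37587546]), 'wrist_torque': array([-0.02679878,  0.00406535, -0.00548357]), 'finger_gap': 85.46802699790778}
scene [[453.7, 0.0, 253.1], [0.0, 453.7, 195.1], [0.0, 0.0, 1.0]] [[-0.801, 0.357, -0.48, 1174.14], [0.598, 0.471, -0.648, 788.795], [-0.005, -0.807, -0.591, 954.782]]
top [[406.5, 0.0, 258.2], [0.0, 406.5, 201.4], [0.0, 0.0, 1.0]] [[0.027, -0.982, 0.188, 371.306], [-1.0, -0.026, 0.004, -55.134], [0.001, -0.188, -0.982, 1150.809]]
```

View pics/s0.png

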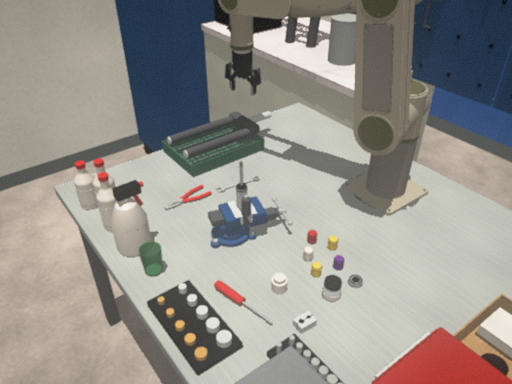

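View pics/t0.png

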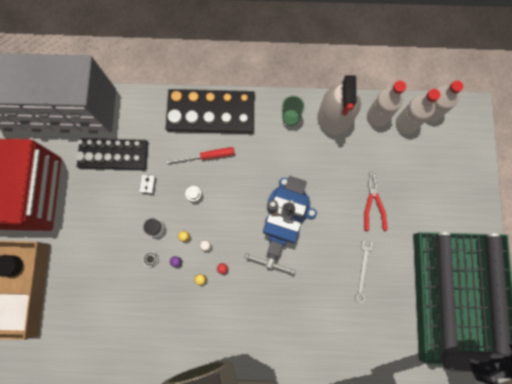

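The white cap is at top (206,246) and scene (308,254), with yellow, red and purple look-alikes around it. The vice and damper are at top (287,211). I'll measure both now.

```bash
python3 - <<'E'
from h import *
p,W=world('top')
for (u,v) in [(206,246),(184,237),(222,268),(176,262),(201,280),(193,194),(153,228),(288,209),(272,206),(289,212)]:
    print('top',u,v,W[v,u].round(1),p[v,u])
ps,Ws=world('scene')
for (u,v) in [(308,250),(312,233),(333,240),(317,265),(241,165),(241,162),(241,175)]:
    print('scene',u,v,Ws[v,u].round(1),ps[v,u])
for n,im,WW in(('top',p,W),('scene',ps,Ws)):
    m=(WW[...,2]>185)&(WW[...,2]<300)&(WW[...,0]>300)&(abs(WW[...,1]+130)<150)
    ys,xs=np.nonzero(m)
    print(n,len(ys)); 
    for y,x in list(zip(ys,xs))[:60]: print(x,y,WW[y,x].round(0))
cv2.imwrite('pics/t0z.png',cv2.resize(p[150:300,140:330,::-1],None,fx=4,fy=4,interpolation=3))
cv2.imwrite('pics/s0z.png',cv2.resize(ps[150:300,200:380,::-1],None,fx=4,fy=4,interpolation=3))
E
```

```text
top 206 246 [456.6  88.9  34.8] [243 235 226]
top 184 237 [479.5 150.4  35.8] [235 208 102]
top 222 268 [398.2  42.1  39.3] [222  83  79]
top 176 262 [410.9 167.2  39.6] [140  87 156]
top 201 280 [364.9  97.2  38.4] [239 214 103]
top 193 194 [598.4 130.7  46.6] [245 244 237]
top 153 228 [499.8 232.4  54.5] [75 72 71]
top 288 209 [ 537.9 -123.   192.5] [70 69 67]
top 272 206 [547.8 -85.2 172.7] [151 148 141]
top 289 212 [ 532.6 -126.3  181.5] [55 53 53]
scene 308 250 [464.5  99.   39.4] [244 239 233]
scene 312 233 [405.2  51.8  41.4] [220  89  87]
scene 333 240 [375.1 111.9  39.4] [242 223 109]
scene 317 265 [480.6 155.2  32.5] [240 223 107]
scene 241 165 [ 545.3 -117.6  255.3] [96 96 91]
scene 241 162 [ 541.  -123.3  260.9] [127 130 124]
scene 241 175 [ 544.9 -119.4  219.6] [129 129 122]
top 446
346 75 [ 872. -260.  224.]
347 75 [ 872. -262.  224.]
348 75 [ 872. -264.  224.]
349 75 [ 873. -267.  222.]
350 75 [ 872. -269.  225.]
351 75 [ 872. -272.  225.]
352 75 [ 872. -274.  225.]
353 75 [ 872. -277.  225.]
345 76 [ 869. -257.  225.]
346 76 [ 869. -259.  225.]
347 76 [ 868. -262.  22
[... 2316 characters left out ...]

241 172 [ 546. -118.  231.]
242 172 [ 540. -121.  228.]
240 173 [ 549. -119.  229.]
241 173 [ 544. -120.  226.]
242 173 [ 542. -118.  226.]
240 174 [ 548. -121.  224.]
241 174 [ 545. -119.  223.]
242 174 [ 543. -116.  224.]
240 175 [ 545. -124.  217.]
241 175 [ 545. -119.  220.]
242 175 [ 543. -117.  220.]
240 176 [ 546. -124.  214.]
241 176 [ 546. -118.  218.]
242 176 [ 543. -117.  216.]
240 177 [ 549. -119.  214.]
241 177 [ 545. -119.  213.]
242 177 [ 541. -120.  211.]
240 178 [ 548. -121.  209.]
241 178 [ 546. -118.  210.]
242 178 [ 543. -118.  209.]
240 179 [ 545. -125.  203.]
241 179 [ 546. -119.  206.]
242 179 [ 542. -119.  204.]
135 180 [ 806. -275.  225.]
240 180 [ 546. -123.  201.]
```

View pics/t0z.png

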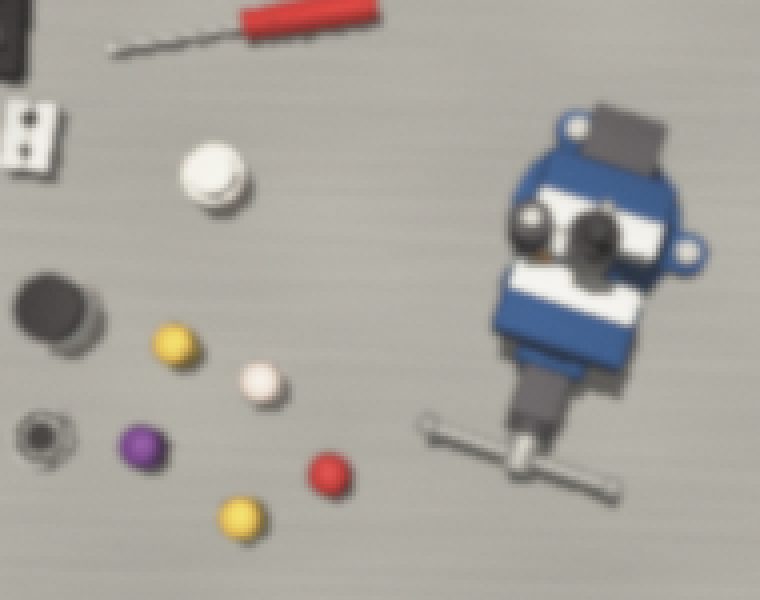

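View pics/s0z.png

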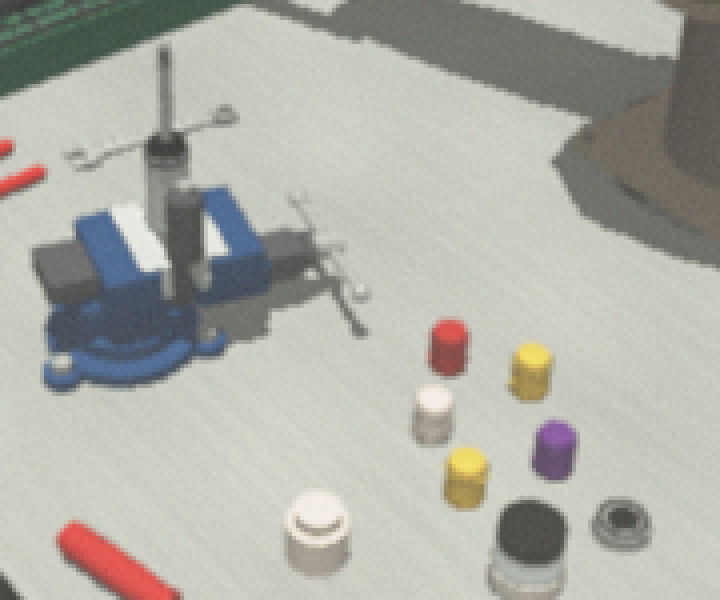

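The white cap is near (460,94), standing up; its nearest look-alike is the yellow one at about (480,150). The shaft is near (545,-120). I'll move above the cap and refine with the wrist camera.

>>> {"fn": "jog_arm", "kwargs": {
  "offset": [
    [-28.5, -25.6, 0],
    [-28.5, -25.6, 0],
    [-28.5, -25.6, 0],
    [-28.5, -25.6, 0],
    [-28.5, -25.6, 0],
    [-28.5, -25.6, 0],
    [-28.5, -25.6, 0],
    [-28.5, -25.6, 0],
    [-28.5, -25.6, 0],
    [-28.5, -25.6, 0],
    [-28.5, -25.6, 0],
    [-28.5, -25.6, 0],
    [-28.5, -25.6, 0],
    [-28.5, -25.6, 0],
    [-28.5, -25.6, 0],
    [-28.5, -25.6, 0],
    [-28.5, -25.6, 0],
    [-28.5, -25.6, 0]
  ],
  "delta_rot": [
    [0, 0, 0],
    [0, 0, 0],
    [0, 0, 0],
    [0, 0, 0],
    [0, 0, 0],
    [0, 0, 0],
    [0, 0, 0],
    [0, 0, 0],
    [0, 0, 0],
    [0, 0, 0],
    [0, 0, 0],
    [0, 0, 0],
    [0, 0, 0],
    [0, 0, 0],
    [0, 0, 0],
    [0, 0, 0],
    [0, 0, 0],
    [0, 0, 0]
  ],
  "jaw": [100, 100, 100, 100, 100, 100, 100, 100, 100, 100, 100, 100, 100, 100, 100, 100, 100, 100]
}}

```text
time: 1.9
tool_pos: [462.8, 117.5, 225.5]
tcp_rot: [179.9, 0.6, -68.4]
ft_force: [1.3, -0.5, 0.5]
finger_gap: 85.5
```

>>> {"fn": "jog_arm", "kwargs": {
  "offset": [
    [0, 0, 0],
    [0, 0, 0],
    [0, 0, 0],
    [0, 0, 0],
    [0, 0, 0]
  ],
  "delta_rot": [
    [0, 0, -8.2],
    [0, 0, -8.2],
    [0, 0, -8.2],
    [0, 0, -8.2],
    [0, 0, 0]
  ],
  "jaw": [60, 60, 60, 60, 60]
}}

```text
time: 2.4
tool_pos: [461.7, 123.6, 222.6]
tcp_rot: [-179.9, 0.9, -34.1]
ft_force: [0.0, 0.5, -0.5]
finger_gap: 51.2
```

```bash
cat >> h.py <<'E'
from scipy.spatial.transform import Rotation as Ro
def rel(dw,s=None):
    s=s or monitor.sense(); R=Ro.from_euler('xyz',s['tcp_rot'],degrees=True).as_matrix()
    return (R.T@np.array(dw,float)).round(2)
def uprot(yaw,s=None):
    s=s or monitor.sense(); R=Ro.from_euler('xyz',s['tcp_rot'],degrees=True)
    return (R.inv()*Ro.from_euler('xyz',[180,0,yaw],degrees=True)).as_rotvec(degrees=True).round(2)
def st():
    s=monitor.sense(); print({k:np.round(s[k],2).tolist() for k in('time','tool_pos','tcp_rot','ft_force','finger_gap')}); return s
E
python3 - <<'E'
from h import *
s=st(); print(uprot(-35,s))
snap('wrist','w1.png')
E
```

```text
{'time': 2.4, 'tool_pos': [461.71, 123.65, 222.55], 'tcp_rot': [-179.91, 0.85, -34.13], 'ft_force': [0.01, 0.52, -0.46], 'finger_gap': 51.23}
[-0.09  0.85  0.87]
```

View pics/w1.png

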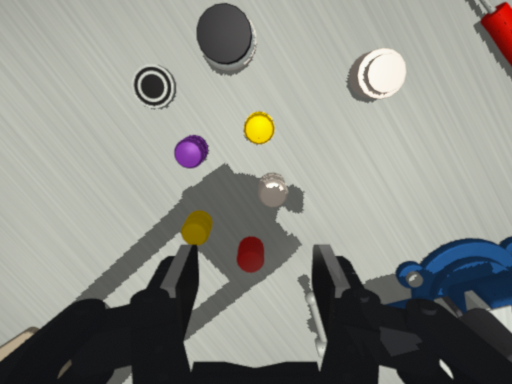

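The wrist view shows the white cap at about (272,190), half in shadow, with yellow at (259,128), red at (250,254) and purple at (190,152).

```bash
python3 - <<'E'
from h import *
def fit(n,c,zmin=25,zmax=50,rad=28):
    p,W=world(n)
    m=(np.hypot(W[...,0]-c[0],W[...,1]-c[1])<rad)&(W[...,2]>zmin)&(W[...,2]<zmax)
    P=W[m]; 
    top=P[P[:,2]>np.percentile(P[:,2],60)-2.5]
    cen=cv2.minEnclosingCircle(top[:,:2].astype(np.float32))
    print(n,c,len(P),'mean',top.mean(0).round(1),'circ',np.round(cen[0],1),round(cen[1],1))
for n in('wrist','top','scene'):
    fit(n,(458,93)); fit(n,(479,151))
p,W=world('wrist')
for y,x in [(300,80),(20,350),(60,300),(200,400)]: print(W[y,x].round(1))
cv2.imwrite('pics/w1z.png',cv2.resize(p[90:290,150:350,::-1],None,fx=3,fy=3,interpolation=2))
E
```

```text
wrist (458, 93) 688 mean [459.1  94.6  37.1] circ [458.9  94.1] 13.6
wrist (479, 151) 787 mean [483.5 155.8  37. ] circ [483.3 155.7] 13.4
top (458, 93) 96 mean [458.3  91.5  38.1] circ [459.2  91.9] 13.7
top (479, 151) 96 mean [484.2 153.1  37.9] circ [484.5 153.8] 14.1
scene (458, 93) 75 mean [460.7  96.8  36.5] circ [461.7  97.3] 14.8
scene (479, 151) 86 mean [485.2 158.5  36.7] circ [483.7 157.1] 14.0
[424.2 164.4 273.2]
[6.115e+02 1.887e+02 2.000e-01]
[ 5.531e+02  1.853e+02 -3.000e-01]
[5.675e+02 3.000e-01 9.000e-01]
```

View pics/w1z.png

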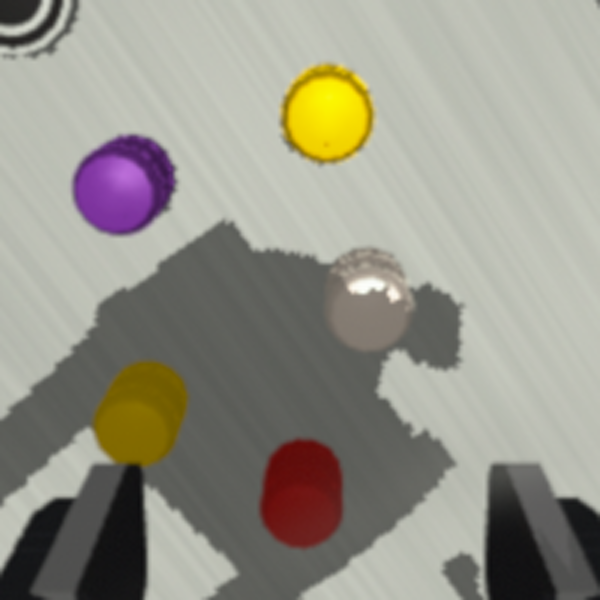

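```bash
python3 - <<'E'
from h import *
s=st(); d=np.array([459.5,94.5,100])-s['tool_pos']; print(rel(d,s),uprot(-35,s))
E
```

```text
{'time': 2.45, 'tool_pos': [461.69, 123.6, 222.52], 'tcp_rot': [-179.91, 0.86, -34.42], 'ft_force': [-0.9, -0.17, -1.02], 'finger_gap': 51.29}
[ 16.47  25.43 122.25] [-0.08  0.86  0.58]
```

>>> {"fn": "jog_arm", "kwargs": {
  "offset": [
    [4.1, 6.4, 20],
    [4.1, 6.4, 25],
    [4.1, 6.4, 25],
    [4.1, 6.4, 25],
    [0, 0, 25],
    [0, 0, 0],
    [0, 0, 0]
  ],
  "delta_rot": [
    [0, 0.9, 0.6],
    [0, 0, 0],
    [0, 0, 0],
    [0, 0, 0],
    [0, 0, 0],
    [0, 0, 0],
    [0, 0, 0]
  ],
  "jaw": [65, 65, 65, 65, 65, 65, 65]
}}

```text
time: 3.15
tool_pos: [460.7, 92.0, 99.8]
tcp_rot: [-179.8, -0.2, -37.0]
ft_force: [0.1, -1.0, -0.1]
finger_gap: 55.7
```

```bash
python3 - <<'E'
from h import *
s=st(); d=np.array([459.5,94.5,60])-s['tool_pos']; print(rel(d,s),uprot(-35,s))
snap('wrist','w2.png')
s=st()
p,W=world('wrist')
c=(459.5,94.5)
m=(np.hypot(W[...,0]-c[0],W[...,1]-c[1])<28)&(W[...,2]>33)&(W[...,2]<50)
P=W[m]; print(len(P),P.mean(0),P[:,2].max(),cv2.minEnclosingCircle(P[:,:2].astype(np.float32)))
E
```

```text
{'time': 3.15, 'tool_pos': [460.65, 92.04, 99.76], 'tcp_rot': [-179.82, -0.16, -36.96], 'ft_force': [0.09, -1.0, -0.11], 'finger_gap': 55.69}
[-2.51 -1.15 39.75] [-0.18 -0.16 -1.96]
{'time': 3.2, 'tool_pos': [460.5, 92.08, 99.72], 'tcp_rot': [-179.83, -0.15, -36.93], 'ft_force': [-0.26, 0.23, -0.67], 'finger_gap': 55.34}
1342 [460.01177924  95.13236779  36.72205422] 39.755605811971236 ((459.26922607421875, 94.28807067871094), 14.046770095825195)
```

View pics/w2.png

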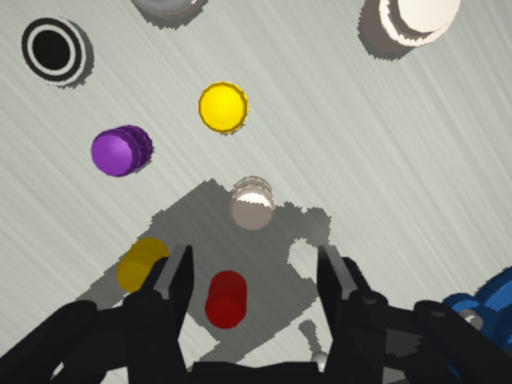

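>>> {"fn": "jog_arm", "kwargs": {
  "offset": [
    [-1.8, -1.2, 10],
    [0, 0, 15],
    [0, 0, 15],
    [0, 0, 10],
    [0, 0, 0],
    [0, 0, 0]
  ],
  "delta_rot": [
    [0, 0, 0],
    [0, 0, 0],
    [0, 0, 0],
    [0, 0, 0],
    [0, 0, 0],
    [0, 0, 0]
  ],
  "jaw": [65, 65, 65, 65, 65, 65]
}}

```text
time: 3.8
tool_pos: [465.3, 96.0, 53.7]
tcp_rot: [-179.4, -0.6, -37.1]
ft_force: [-0.3, 0.8, 0.6]
finger_gap: 55.5
```

```bash
python3 - <<'E'
from h import *
s=st(); d=np.array([459.5,94.5,3])-s['tool_pos']; print(rel(d,s),uprot(-37,s))
E
```

```text
{'time': 3.8, 'tool_pos': [465.26, 95.98, 53.68], 'tcp_rot': [-179.37, -0.62, -37.11], 'ft_force': [-0.28, 0.85, 0.56], 'finger_gap': 55.53}
[-4.25  5.21 50.59] [-0.63 -0.62 -0.11]
```

>>> {"fn": "jog_arm", "kwargs": {
  "offset": [
    [-4.2, 5.2, 4],
    [-0.5, 0.5, 10],
    [-0.5, 0.5, 10],
    [0, 0, 0],
    [0, 0, 0]
  ],
  "delta_rot": [
    [-0.6, -0.6, 0],
    [0, 0, 0],
    [0, 0, 0],
    [0, 0, 0],
    [0, 0, 0]
  ],
  "jaw": [65, 65, 65, 65, 65]
}}

```text
time: 4.3
tool_pos: [458.0, 94.2, 29.2]
tcp_rot: [-179.9, -0.1, -37.1]
ft_force: [0.9, 0.5, -0.3]
finger_gap: 55.6
```

```bash
python3 - <<'E'
from h import *
s=st(); d=np.array([459.5,94.5,3])-s['tool_pos']; print(rel(d,s),uprot(-37,s))
E
```

```text
{'time': 4.3, 'tool_pos': [457.98, 94.17, 29.18], 'tcp_rot': [-179.92, -0.08, -37.13], 'ft_force': [0.85, 0.54, -0.26], 'finger_gap': 55.64}
[ 0.98 -1.14 26.18] [-0.08 -0.08 -0.13]
```

>>> {"fn": "jog_arm", "kwargs": {
  "offset": [
    [0.8, -0.8, 8],
    [0, 0, 8],
    [0, 0, 6],
    [0, 0, 0],
    [0, 0, 0]
  ],
  "delta_rot": [
    [0, 0, 0],
    [0, 0, 0],
    [0, 0, 0],
    [0, 0, 0],
    [0, 0, 0]
  ],
  "jaw": [65, 65, 65, 65, 65]
}}

```text
time: 4.8
tool_pos: [459.2, 94.3, 5.0]
tcp_rot: [-179.9, -0.1, -37.1]
ft_force: [-0.8, 0.6, 1.2]
finger_gap: 55.6
```

```bash
python3 - <<'E'
from h import *
s=st(); d=np.array([459.5,94.5,3])-s['tool_pos']; print(rel(d,s),uprot(-37,s))
E
```

```text
{'time': 4.8, 'tool_pos': [459.16, 94.31, 4.99], 'tcp_rot': [-179.94, -0.06, -37.14], 'ft_force': [-0.84, 0.63, 1.15], 'finger_gap': 55.61}
[ 0.15 -0.36  1.99] [-0.06 -0.06 -0.14]
```

>>> {"fn": "jog_arm", "kwargs": {
  "offset": [
    [0, 0, 2.5],
    [0, 0, 0],
    [0, 0, 0],
    [0, 0, 0],
    [0, 0, 0],
    [0, 0, 0],
    [0, 0, 0]
  ],
  "delta_rot": [
    [0, 0, 0],
    [0, 0, 0],
    [0, 0, 0],
    [0, 0, 0],
    [0, 0, 0],
    [0, 0, 0],
    [0, 0, 0]
  ],
  "jaw": [65, 20, 20, 20, 20, 20, 20],
  "newtons": 50
}}

```text
time: 5.5
tool_pos: [460.1, 94.4, 3.3]
tcp_rot: [-179.9, -0.1, -37.1]
ft_force: [-0.7, -0.2, -0.7]
finger_gap: 29.1
```

```bash
python3 - <<'E'
from h import *
s=st()
E
```

```text
{'time': 5.5, 'tool_pos': [460.05, 94.38, 3.34], 'tcp_rot': [-179.87, -0.14, -37.14], 'ft_force': [-0.68, -0.18, -0.71], 'finger_gap': 29.13}
```

>>> {"fn": "jog_arm", "kwargs": {
  "offset": [
    [0, 0, 0],
    [0, 0, 0],
    [0, 0, -5],
    [0, 0, -10],
    [0, 0, -25],
    [0, 0, -35],
    [0, 0, -40],
    [0, 0, -40],
    [0, 0, -40],
    [0, 0, -40],
    [0, 0, -40],
    [0, 0, -35],
    [0, 0, -20],
    [0, 0, 0]
  ],
  "delta_rot": [
    [0, 0, 0],
    [0, 0, 0],
    [0, 0, 0],
    [0, 0, 0],
    [0, 0, 0],
    [0, 0, 0],
    [0, 0, 0],
    [0, 0, 0],
    [0, 0, 0],
    [0, 0, 0],
    [0, 0, 0],
    [0, 0, 0],
    [0, 0, 0],
    [0, 0, 0]
  ],
  "jaw": [10, 10, 10, 10, 10, 10, 10, 10, 10, 10, 10, 10, 10, 10],
  "newtons": 100
}}

```text
time: 6.9
tool_pos: [455.3, 94.0, 355.5]
tcp_rot: [-179.7, -0.3, -37.1]
ft_force: [-0.9, -0.0, -0.8]
finger_gap: 28.0
```

```bash
python3 - <<'E'
from h import *
s=st()
T=np.linalg.inv(cams.camera_model('wrist')['camera_from_world']); 
R=Ro.from_euler('xyz',s['tcp_rot'],degrees=True).as_matrix()
print('cam in tool',(R.T@(T[:3,3]-s['tool_pos'])).round(1),(R.T@T[:3,:3]).round(2).tolist())
d=np.array([542.5,-60,320])-s['tool_pos'];print(rel(d,s))
snap('wrist','w3.png')
E
```

```text
{'time': 6.9, 'tool_pos': [455.33, 93.96, 355.55], 'tcp_rot': [-179.7, -0.32, -37.13], 'ft_force': [-0.93, -0.01, -0.81], 'finger_gap': 27.97}
cam in tool [  -0.2  -75.7 -142.2] [[1.0, -0.0, -0.0], [0.0, 0.96, 0.3], [0.0, -0.3, 0.96]]
[162.24  70.32  36.08]
```

View pics/w3.png

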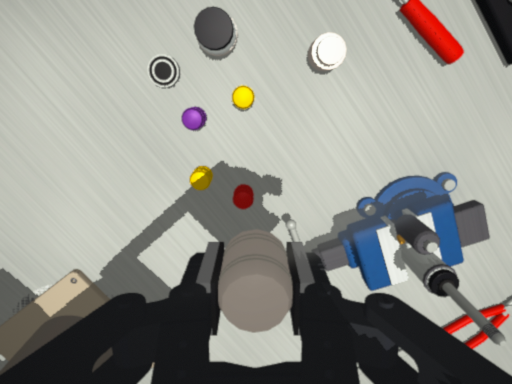

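The cap is held upright at (255,295) in the wrist view, and the shaft is at (440,270) to (500,340). I'll move close to the shaft for a clear view of it.

>>> {"fn": "jog_arm", "kwargs": {
  "offset": [
    [10, 13.3, 3],
    [20, 26.6, 6],
    [20, 26.6, 6],
    [20, 26.6, 6],
    [20, 26.6, 4],
    [20, 26.6, 0],
    [10, 13.3, 0],
    [0, 0, 0],
    [0, 0, 0]
  ],
  "delta_rot": [
    [0, 0, 0],
    [0, 0, 0],
    [0, 0, 0],
    [0, 0, 0],
    [0, 0, 0],
    [0, 0, 0],
    [0, 0, 0],
    [0, 0, 0],
    [0, 0, 0]
  ],
  "jaw": [10, 10, 10, 10, 10, 10, 10, 10, 10]
}}

```text
time: 7.85
tool_pos: [447.5, -110.4, 312.0]
tcp_rot: [179.8, 0.9, -37.0]
ft_force: [0.3, -0.5, -0.4]
finger_gap: 28.0
```

```bash
python3 - <<'E'
from h import *
s=st(); print(uprot(-37,s))
snap('wrist','w4.png')
p,W=world('wrist')
m=(W[...,2]>190)&(W[...,2]<290)&(np.hypot(W[...,0]-543,W[...,1]+121)<25)
P=W[m]
for z in range(190,280,10):
    q=P[(P[:,2]>=z)&(P[:,2]<z+10)]
    if len(q): print(z,len(q),q.mean(0).round(1),np.ptp(q[:,:2],axis=0).round(1))
m=(W[...,2]>165)&(W[...,2]<300)&(np.hypot(W[...,0]-543,W[...,1]+121)<30)
print(np.nonzero(m)[0].min(),np.nonzero(m)[0].max(),np.nonzero(m)[1].min(),np.nonzero(m)[1].max())
E
```

```text
{'time': 7.85, 'tool_pos': [447.52, -110.4, 312.01], 'tcp_rot': [179.83, 0.9, -36.99], 'ft_force': [0.27, -0.52, -0.35], 'finger_gap': 28.02}
[0.17 0.9  0.01]
190 55 [ 539.7 -121.   195.3] [8.3 5.9]
200 65 [ 540.1 -121.   205.3] [8.8 7.5]
210 64 [ 539.9 -120.9  215.1] [8.3 6.2]
220 83 [ 539.8 -121.1  225. ] [8.5 8.1]
230 93 [ 539.9 -120.9  235.2] [9.  5.9]
240 98 [ 539.9 -121.   245.1] [9.  6.3]
250 119 [ 539.9 -120.9  255.1] [9.  7.5]
260 290 [ 541.  -122.8  264.9] [10.  10.1]
103 152 339 417
```

View pics/w4.png

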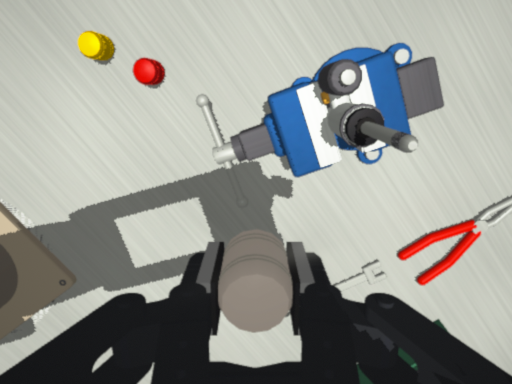

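The shaft tip is at (410,143) and the held cap at (255,290). I'll fit the axes of both.

```bash
cat >> h.py <<'E'
from scipy.optimize import least_squares
def cyl(P,r,c0):
    f=lambda c: np.hypot(P[:,0]-c[0],P[:,1]-c[1])-r
    return least_squares(f,c0,loss='soft_l1').x
def fits(shaft0=(542,-124),n='wrist'):
    p,W=world(n)
    m=(W[...,2]>192)&(W[...,2]<260)&(np.hypot(W[...,0]-shaft0[0],W[...,1]-shaft0[1])<10)
    P=W[m]; c=cyl(P,5,shaft0); print('shaft',len(P),c.round(2))
    for a,b in((192,225),(225,260)):
        q=P[(P[:,2]>a)&(P[:,2]<b)]; print('  part',a,len(q),cyl(q,5,shaft0).round(2) if len(q)>5 else '')
    m=(W[...,2]>266)&(W[...,2]<272)&(np.hypot(W[...,0]-shaft0[0],W[...,1]-shaft0[1])<8)
    print('  tip',m.sum(),W[m].mean(0).round(2) if m.any() else '')
    return c
def capfit():
    s=monitor.sense();p,W=world('wrist');R=Ro.from_euler('xyz',s['tcp_rot'],degrees=True).as_matrix()
    L=(W-s['tool_pos'])@R
    m=(abs(L[...,0])<12)&(L[...,1]<0)&(L[...,1]>-22)&(L[...,2]>-30)&(L[...,2]<5)
    Q=L[m]; 
    f=lambda c: np.hypot(Q[:,0]-c[0],Q[:,1]-c[1])-15
    print('cap in tool xy',least_squares(f,[0,0],loss='soft_l1').x.round(2),len(Q),'z range',np.percentile(Q[:,2],[1,50,99]).round(1))
    mt=(abs(L[...,0])<13)&(abs(L[...,1])<13)&(L[...,2]<-25)&(L[...,2]>-45)
    q=L[mt]; print('top',len(q),q.mean(0).round(1) if len(q) else '',cv2.minEnclosingCircle(q[:,:2].astype(np.float32)) if len(q) else '')
E
python3 - <<'E'
from h import *
fits();capfit()
p,W=world('scene');fits(n='scene')
E
```

```text
shaft 568 [ 542.   -124.39]
  part 192 216 [ 541.97 -124.41]
  part 225 352 [ 542.01 -124.37]
  tip 113 [ 541.58 -123.63  267.33]
cap in tool xy [-0.36  1.03] 2154 z range [-29.9 -18.    1.9]
top 4099 [ -0.2  -2.7 -33.1] ((-0.6946501731872559, -0.6360831260681152), 14.80361557006836)
shaft 59 [ 541.56 -121.69]
  part 192 29 [ 541.76 -121.89]
  part 225 30 [ 541.23 -121.23]
  tip 2 [ 542.92 -120.41  268.13]
```

```bash
python3 - <<'E'
from h import *
s=st(); d=np.array([542.6,-123.9,300])-s['tool_pos']; print(rel(d,s),uprot(-37,s))
E
```

```text
{'time': 7.9, 'tool_pos': [447.51, -110.15, 311.91], 'tcp_rot': [179.82, 0.91, -36.95], 'ft_force': [-0.51, -0.56, -0.36], 'finger_gap': 28.22}
[ 84.43 -46.2   10.43] [0.18 0.91 0.05]
```

>>> {"fn": "jog_arm", "kwargs": {
  "offset": [
    [8, -4.4, 0],
    [14, -7.7, 0],
    [20, -11, 0],
    [20, -11, 3],
    [14, -7.7, 3],
    [8, -4.4, 2],
    [0, 0, 0],
    [0, 0, 0]
  ],
  "delta_rot": [
    [0.2, 0.9, 0],
    [0, 0, 0],
    [0, 0, 0],
    [0, 0, 0],
    [0, 0, 0],
    [0, 0, 0],
    [0, 0, 0],
    [0, 0, 0]
  ],
  "jaw": [10, 10, 10, 10, 10, 10, 10, 10]
}}

```text
time: 8.7
tool_pos: [549.3, -115.7, 303.0]
tcp_rot: [-179.8, -0.3, -36.3]
ft_force: [0.2, -0.5, -0.2]
finger_gap: 27.6
```

```bash
python3 - <<'E'
from h import *
s=st(); d=np.array([542.6,-123.9,285])-s['tool_pos']; print(rel(d,s),uprot(-37,s))
p,d=snap('scene','s5.png'); snap('wrist','w5.png'); fits(n='scene')
cv2.imwrite('pics/s5z.png',cv2.resize(p[60:260,160:340,::-1],None,fx=3,fy=3,interpolation=2))
E
```

```text
{'time': 8.7, 'tool_pos': [549.3, -115.74, 302.97], 'tcp_rot': [-179.8, -0.29, -36.35], 'ft_force': [0.2, -0.54, -0.21], 'finger_gap': 27.58}
[-0.65 10.61 17.93] [-0.2  -0.29  0.65]
shaft 60 [ 541.68 -122.22]
  part 192 31 [ 542.16 -122.16]
  part 225 29 [ 541.16 -122.06]
  tip 4 [ 543.41 -119.74  267.8 ]
```

View pics/s5z.png

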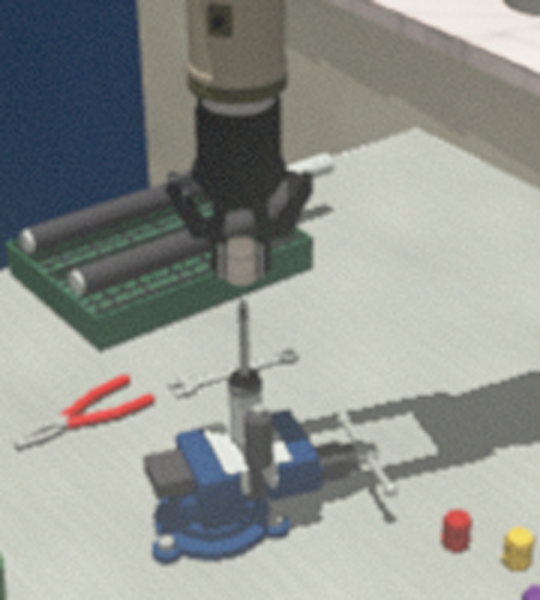

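View pics/w5.png

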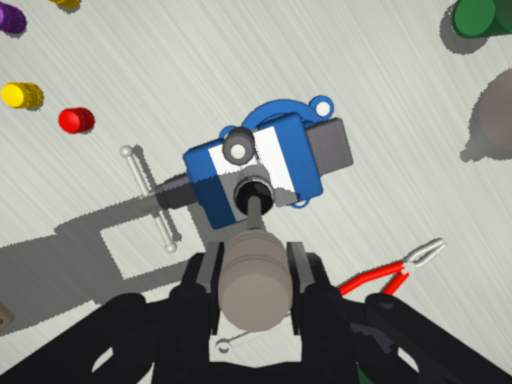

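The scene view shows the cap above the shaft. The wrist view shows the shaft rising behind the cap at (255,210), so the cap still needs about 10 mm along tool y.

```bash
python3 - <<'E'
from h import *
fits();capfit()
E
```

```text
shaft 402 [ 541.86 -124.28]
  part 192 194 [ 541.8  -124.29]
  part 225 208 [ 541.93 -124.28]
  tip 0 
cap in tool xy [-0.54  0.61] 2178 z range [-29.9 -17.9   2.2]
top 4002 [ -0.3  -2.8 -32.9] ((-0.7310959696769714, -0.9195473194122314), 14.837202072143555)
```

>>> {"fn": "jog_arm", "kwargs": {
  "offset": [
    [-0.6, 5, 2],
    [0, 5.3, 2],
    [0, 0, 0],
    [0, 0, 0]
  ],
  "delta_rot": [
    [-0.2, -0.3, 0],
    [0, 0, 0],
    [0, 0, 0],
    [0, 0, 0]
  ],
  "jaw": [10, 10, 10, 10]
}}

```text
time: 9.2
tool_pos: [540.8, -124.9, 300.0]
tcp_rot: [-180.0, -0.1, -36.4]
ft_force: [0.6, 0.0, -0.9]
finger_gap: 27.9
```

```bash
python3 - <<'E'
from h import *
s=st(); d=np.array([542.6,-123.9,285])-s['tool_pos']; print(rel(d,s),uprot(-37,s))
snap('wrist','w6.png');fits();capfit()
E
```

```text
{'time': 9.2, 'tool_pos': [540.77, -124.95, 300.03], 'tcp_rot': [-180.0, -0.08, -36.43], 'ft_force': [0.6, 0.03, -0.87], 'finger_gap': 27.93}
[ 0.83 -1.93 15.04] [-0.   -0.08  0.57]
shaft 460 [ 541.89 -124.25]
  part 192 177 [ 541.81 -124.27]
  part 225 283 [ 541.93 -124.24]
  tip 68 [ 542.93 -122.87  267.3 ]
cap in tool xy [-0.57  0.86] 2151 z range [-29.9 -18.    2. ]
top 4065 [ -0.3  -2.7 -33. ] ((-0.4510853588581085, -0.1099209412932396), 14.954254150390625)
```

>>> {"fn": "jog_arm", "kwargs": {
  "offset": [
    [0.9, -2, 5],
    [0, 0, 6],
    [0, 0, 6],
    [0, 0, 0],
    [0, 0, 0]
  ],
  "delta_rot": [
    [0, 0, 0],
    [0, 0, 0],
    [0, 0, 0],
    [0, 0, 0],
    [0, 0, 0]
  ],
  "jaw": [10, 10, 10, 10, 10]
}}

```text
time: 9.75
tool_pos: [542.8, -123.6, 281.0]
tcp_rot: [180.0, -0.0, -36.4]
ft_force: [-0.2, 1.0, -0.4]
finger_gap: 28.3
```

```bash
python3 - <<'E'
from h import *
s=st(); d=np.array([542.8,-123.9,275])-s['tool_pos']; print(rel(d,s),uprot(-36.4,s))
E
```

```text
{'time': 9.75, 'tool_pos': [542.78, -123.64, 280.96], 'tcp_rot': [179.99, -0.04, -36.42], 'ft_force': [-0.18, 0.97, -0.41], 'finger_gap': 28.35}
[0.16 0.2  5.96] [ 0.01 -0.04 -0.02]
```

>>> {"fn": "jog_arm", "kwargs": {
  "offset": [
    [0, 0.2, 3],
    [0, 0, 3],
    [0, 0, 3],
    [0, 0, 3],
    [0, 0, 3],
    [0, 0, 0]
  ],
  "delta_rot": [
    [0, 0, 0],
    [0, 0, 0],
    [0, 0, 0],
    [0, 0, 0],
    [0, 0, 0],
    [0, 0, 0]
  ],
  "jaw": [10, 10, 10, 10, 10, 10]
}}

```text
time: 10.35
tool_pos: [542.7, -123.8, 264.7]
tcp_rot: [180.0, -0.0, -36.4]
ft_force: [-0.4, -0.1, -1.4]
finger_gap: 27.9
```

```bash
python3 - <<'E'
from h import *
s=st(); d=np.array([542.8,-123.9,252])-s['tool_pos']; print(rel(d,s),uprot(-36.4,s))
E
```

```text
{'time': 10.35, 'tool_pos': [542.73, -123.79, 264.69], 'tcp_rot': [180.0, -0.05, -36.42], 'ft_force': [-0.38, -0.06, -1.41], 'finger_gap': 27.94}
[ 0.11  0.05 12.69] [ 0.   -0.05 -0.02]
```

>>> {"fn": "jog_arm", "kwargs": {
  "offset": [
    [0, 0, 3],
    [0, 0, 3],
    [0, 0, 3],
    [0, 0, 2.5],
    [0, 0, 0],
    [0, 0, 0]
  ],
  "delta_rot": [
    [0, 0, 0],
    [0, 0, 0],
    [0, 0, 0],
    [0, 0, 0],
    [0, 0, 0],
    [0, 0, 0]
  ],
  "jaw": [10, 10, 10, 10, 10, 10]
}}

```text
time: 10.95
tool_pos: [542.7, -123.8, 252.2]
tcp_rot: [180.0, -0.0, -36.4]
ft_force: [1.0, -0.4, -0.6]
finger_gap: 27.9
```

```bash
python3 - <<'E'
from h import *
s=st(); d=np.array([542.8,-123.9,249])-s['tool_pos']; print(rel(d,s),uprot(-36.4,s))
p,d=snap('scene','s7.png');cv2.imwrite('pics/s7z.png',cv2.resize(p[100:260,160:340,::-1],None,fx=4,fy=4,interpolation=2))
st()
E
```

```text
{'time': 10.95, 'tool_pos': [542.72, -123.78, 252.16], 'tcp_rot': [180.0, -0.05, -36.42], 'ft_force': [1.0, -0.44, -0.62], 'finger_gap': 27.91}
[0.13 0.05 3.16] [ 0.   -0.05 -0.02]
{'time': 11.0, 'tool_pos': [542.74, -123.78, 252.16], 'tcp_rot': [180.0, -0.05, -36.42], 'ft_force': [0.33, 0.09, -0.31], 'finger_gap': 28.11}
```

View pics/s7z.png

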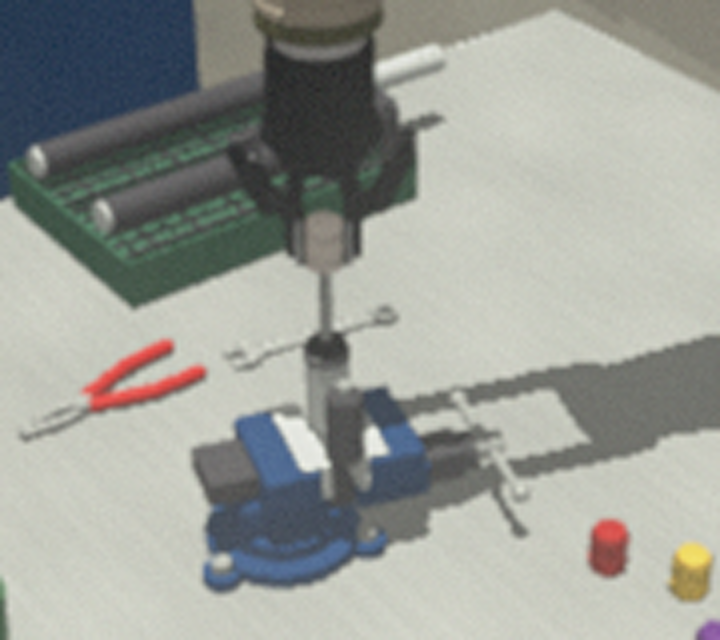

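The cap is over the shaft at about (325,245) in the zoom, and there are no side forces. I'll bring it home until I feel the 4 N preload.

>>> {"fn": "jog_arm", "kwargs": {
  "offset": [
    [0, 0, 2],
    [0, 0, 2],
    [0, 0, 2],
    [0, 0, 0],
    [0, 0, 0],
    [0, 0, 0]
  ],
  "delta_rot": [
    [0, 0, 0],
    [0, 0, 0],
    [0, 0, 0],
    [0, 0, 0],
    [0, 0, 0],
    [0, 0, 0]
  ],
  "jaw": [10, 10, 10, 10, 10, 10]
}}

```text
time: 11.6
tool_pos: [543.2, -123.9, 247.8]
tcp_rot: [-180.0, -0.2, -36.4]
ft_force: [-2.2, 0.4, 3.8]
finger_gap: 27.8
```

>>> {"fn": "jog_arm", "kwargs": {
  "offset": [
    [0, 0, 3],
    [0, 0, 3],
    [0, 0, 3],
    [0, 0, 3],
    [0, 0, 3],
    [0, 0, 0]
  ],
  "delta_rot": [
    [0, 0, 0],
    [0, 0, 0],
    [0, 0, 0],
    [0, 0, 0],
    [0, 0, 0],
    [0, 0, 0]
  ],
  "jaw": [10, 10, 10, 10, 10, 10]
}}

```text
time: 12.2
tool_pos: [543.5, -124.1, 232.7]
tcp_rot: [-179.9, -0.3, -36.4]
ft_force: [-0.8, -0.2, 5.0]
finger_gap: 28.1
```

```bash
python3 - <<'E'
from h import *
s=st(); print(uprot(-36.4,s),rel(np.array([542.8,-123.9,s['tool_pos'][2]])-s['tool_pos'],s))
p,d=snap('scene','s8.png');cv2.imwrite('pics/s8z.png',cv2.resize(p[100:260,160:340,::-1],None,fx=4,fy=4,interpolation=2))
st()
E
```

```text
{'time': 12.2, 'tool_pos': [543.49, -124.05, 232.73], 'tcp_rot': [-179.94, -0.25, -36.41], 'ft_force': [-0.75, -0.16, 5.02], 'finger_gap': 28.06}
[-0.06 -0.25 -0.01] [-0.64  0.28 -0.  ]
{'time': 12.25, 'tool_pos': [543.5, -124.04, 232.94], 'tcp_rot': [-179.94, -0.26, -36.41], 'ft_force': [-2.15, 0.79, 4.39], 'finger_gap': 28.16}
```

View pics/s8z.png

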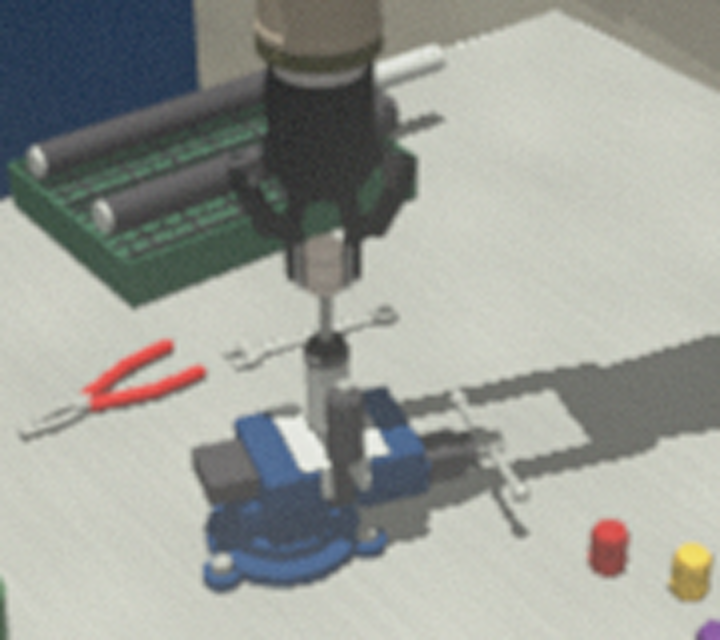

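The shaft is about 16 mm in and the force is on the expected soft curve. I'll go to about 28 mm, then take small steps with a force check after each.

>>> {"fn": "jog_arm", "kwargs": {
  "offset": [
    [-0.5, 0.2, 3],
    [0, 0, 3],
    [0, 0, 3],
    [0, 0, 2.5],
    [0, 0, 0]
  ],
  "delta_rot": [
    [0, -0.25, 0],
    [0, 0, 0],
    [0, 0, 0],
    [0, 0, 0],
    [0, 0, 0]
  ],
  "jaw": [10, 10, 10, 10, 10]
}}

```text
time: 12.75
tool_pos: [543.7, -124.0, 222.8]
tcp_rot: [-179.9, -0.1, -36.4]
ft_force: [-2.5, 0.1, 5.1]
finger_gap: 28.1
```

>>> {"fn": "jog_arm", "kwargs": {
  "offset": [
    [0, 0, 1],
    [0, 0, 1]
  ],
  "delta_rot": [
    [0, 0, 0],
    [0, 0, 0]
  ],
  "jaw": [10, 10]
}}

```text
time: 12.95
tool_pos: [543.8, -124.1, 221.5]
tcp_rot: [-179.9, -0.2, -36.4]
ft_force: [-3.7, 0.7, 6.2]
finger_gap: 28.2
```

>>> {"fn": "jog_arm", "kwargs": {
  "offset": [
    [0, 0, 1],
    [0, 0, 0.5]
  ],
  "delta_rot": [
    [0, 0, 0],
    [0, 0, 0]
  ],
  "jaw": [10, 10]
}}

```text
time: 13.15
tool_pos: [543.8, -124.1, 220.6]
tcp_rot: [-179.9, -0.2, -36.4]
ft_force: [-3.2, 1.2, 6.2]
finger_gap: 28.0
```

>>> {"fn": "jog_arm", "kwargs": {
  "offset": [
    [-0.7, 0.4, 1],
    [0, 0, 1]
  ],
  "delta_rot": [
    [0, -0.2, 0],
    [0, 0, 0]
  ],
  "jaw": [10, 10]
}}

```text
time: 13.35
tool_pos: [543.8, -124.1, 219.8]
tcp_rot: [-179.8, -0.1, -36.4]
ft_force: [-3.4, 1.4, 5.8]
finger_gap: 28.1
```

>>> {"fn": "jog_arm", "kwargs": {
  "offset": [
    [-0.2, 0.1, 1],
    [0, 0, 1]
  ],
  "delta_rot": [
    [0, 0, 0],
    [0, 0, 0]
  ],
  "jaw": [10, 10]
}}

```text
time: 13.55
tool_pos: [544.0, -124.1, 218.7]
tcp_rot: [-179.8, -0.1, -36.4]
ft_force: [-3.7, 0.9, 6.7]
finger_gap: 27.8
```

>>> {"fn": "jog_arm", "kwargs": {
  "offset": [
    [0, 0, 1],
    [0, 0, 0.5]
  ],
  "delta_rot": [
    [0, 0, 0],
    [0, 0, 0]
  ],
  "jaw": [10, 10]
}}

```text
time: 13.75
tool_pos: [544.0, -124.1, 217.9]
tcp_rot: [-179.8, -0.2, -36.4]
ft_force: [-3.0, 0.5, 6.5]
finger_gap: 27.9
```

>>> {"fn": "jog_arm", "kwargs": {
  "offset": [
    [-1.2, 0.8, 1],
    [0, 0, 0]
  ],
  "delta_rot": [
    [-0.1, -0.2, 0],
    [0, 0, 0]
  ],
  "jaw": [10, 10]
}}

```text
time: 13.95
tool_pos: [543.9, -124.2, 218.2]
tcp_rot: [-179.8, -0.2, -36.4]
ft_force: [-2.9, -0.0, 6.5]
finger_gap: 27.9
```

>>> {"fn": "jog_arm", "kwargs": {
  "offset": [
    [-0.3, 0.2, 1.2],
    [0, 0, 0.5]
  ],
  "delta_rot": [
    [0, 0, 0],
    [0, 0, 0]
  ],
  "jaw": [10, 10]
}}

```text
time: 14.15
tool_pos: [544.0, -124.2, 217.6]
tcp_rot: [-179.8, -0.2, -36.4]
ft_force: [-3.9, 1.6, 6.0]
finger_gap: 28.2
```

>>> {"fn": "jog_arm", "kwargs": {
  "offset": [
    [-0.8, 0.6, 1.3],
    [-0.5, 0.4, 1.3],
    [-0.4, 0.3, 1]
  ],
  "delta_rot": [
    [0, 0, 0],
    [0, 0, 0],
    [0, 0, 0]
  ],
  "jaw": [10, 10, 10]
}}

```text
time: 14.45
tool_pos: [544.0, -124.2, 216.3]
tcp_rot: [-179.6, -0.5, -36.4]
ft_force: [-1.4, 0.7, 6.8]
finger_gap: 28.0
```

>>> {"fn": "jog_arm", "kwargs": {
  "offset": [
    [-0.5, 0.4, 1.2],
    [-0.4, 0.3, 1.2]
  ],
  "delta_rot": [
    [0, 0, 0],
    [0, 0, 0]
  ],
  "jaw": [10, 10]
}}

```text
time: 14.65
tool_pos: [544.1, -124.2, 215.7]
tcp_rot: [-179.5, -0.7, -36.3]
ft_force: [-2.3, 1.0, 9.8]
finger_gap: 28.4
```

>>> {"fn": "jog_arm", "kwargs": {
  "offset": [
    [-0.4, 0.3, 1.2],
    [-0.4, 0.3, 1.2]
  ],
  "delta_rot": [
    [0, 0, 0],
    [0, 0, 0]
  ],
  "jaw": [10, 10]
}}

```text
time: 14.85
tool_pos: [544.1, -124.2, 215.5]
tcp_rot: [-179.4, -0.9, -36.3]
ft_force: [-3.7, 1.9, 10.6]
finger_gap: 28.1
```

>>> {"fn": "jog_arm", "kwargs": {
  "offset": [
    [0, 0, 1.4],
    [0, 0, 1.4]
  ],
  "delta_rot": [
    [-0.3, -0.5, 0],
    [-0.2, -0.3, 0]
  ],
  "jaw": [10, 10]
}}

```text
time: 15.05
tool_pos: [544.0, -124.3, 215.0]
tcp_rot: [-179.9, -0.1, -36.3]
ft_force: [-7.3, 1.3, 11.6]
finger_gap: 28.0
```

>>> {"fn": "jog_arm", "kwargs": {
  "offset": [
    [0, 0, 1.6],
    [0, 0, 1.6]
  ],
  "delta_rot": [
    [0, -0.2, 0],
    [0, 0, 0]
  ],
  "jaw": [10, 10]
}}

```text
time: 15.25
tool_pos: [544.0, -124.2, 214.5]
tcp_rot: [-179.9, 0.1, -36.3]
ft_force: [-7.8, 1.4, 14.1]
finger_gap: 27.9
```

>>> {"fn": "jog_arm", "kwargs": {
  "offset": [
    [-0.6, 0.4, 1.7],
    [-0.6, 0.4, 1.7]
  ],
  "delta_rot": [
    [0, 0, 0],
    [0, 0, 0]
  ],
  "jaw": [10, 10]
}}

```text
time: 15.45
tool_pos: [544.0, -124.3, 214.6]
tcp_rot: [-179.8, -0.2, -36.3]
ft_force: [-4.3, 2.6, 12.4]
finger_gap: 28.2
```

```bash
python3 - <<'E'
from h import *
st()
E
```

```text
{'time': 15.45, 'tool_pos': [543.99, -124.26, 214.62], 'tcp_rot': [-179.8, -0.18, -36.31], 'ft_force': [-4.26, 2.55, 12.44], 'finger_gap': 28.17}
```

>>> {"fn": "jog_arm", "kwargs": {
  "offset": [
    [-0.5, 0.3, 2.1],
    [-0.5, 0.3, 2.1]
  ],
  "delta_rot": [
    [0, 0, 0],
    [0, 0, 0]
  ],
  "jaw": [10, 10]
}}

```text
time: 15.65
tool_pos: [544.1, -124.3, 214.3]
tcp_rot: [-179.7, -0.4, -36.3]
ft_force: [-5.7, 1.6, 15.6]
finger_gap: 28.1
```

>>> {"fn": "jog_arm", "kwargs": {
  "offset": [
    [-0.4, 0.3, 2.2],
    [-0.4, 0.3, 2.2]
  ],
  "delta_rot": [
    [0, 0, 0],
    [0, 0, 0]
  ],
  "jaw": [10, 10]
}}

```text
time: 15.85
tool_pos: [544.2, -124.3, 214.1]
tcp_rot: [-179.6, -0.6, -36.3]
ft_force: [-6.6, 2.4, 16.7]
finger_gap: 28.6
```

The force is at the target, so I'll hold it with short monitored calls.

>>> {"fn": "jog_arm", "kwargs": {
  "offset": [
    [-0.3, 0.2, 2.2],
    [-0.3, 0.2, 2.2],
    [-0.3, 0.2, 2.2]
  ],
  "delta_rot": [
    [0, 0, 0],
    [0, 0, 0],
    [0, 0, 0]
  ],
  "jaw": [10, 10, 10]
}}

```text
time: 16.15
tool_pos: [544.2, -124.3, 214.0]
tcp_rot: [-179.5, -0.9, -36.2]
ft_force: [-7.2, 3.1, 16.1]
finger_gap: 28.1
```

>>> {"fn": "jog_arm", "kwargs": {
  "offset": [
    [-0.3, 0.2, 2.2],
    [-0.3, 0.2, 2.2],
    [-0.3, 0.2, 2.2]
  ],
  "delta_rot": [
    [0, 0, 0],
    [0, 0, 0],
    [0, 0, 0]
  ],
  "jaw": [10, 10, 10]
}}

```text
time: 16.45
tool_pos: [544.2, -124.3, 214.0]
tcp_rot: [-179.4, -1.2, -36.2]
ft_force: [-7.4, 3.0, 16.3]
finger_gap: 27.9
```

>>> {"fn": "jog_arm", "kwargs": {
  "offset": [
    [-0.3, 0.2, 2.2],
    [-0.3, 0.2, 2.2],
    [-0.3, 0.2, 2.2]
  ],
  "delta_rot": [
    [0, 0, 0],
    [0, 0, 0],
    [0, 0, 0]
  ],
  "jaw": [10, 10, 10]
}}

```text
time: 16.75
tool_pos: [544.3, -124.3, 214.0]
tcp_rot: [-179.3, -1.5, -36.2]
ft_force: [-7.2, 3.0, 16.9]
finger_gap: 28.2
```

```bash
python3 - <<'E'
from h import *
p,d=snap('scene','s9.png');cv2.imwrite('pics/s9z.png',cv2.resize(p[100:260,160:340,::-1],None,fx=4,fy=4,interpolation=2))
snap('wrist','w9.png');st();capfit()
E
```

```text
{'time': 16.85, 'tool_pos': [544.28, -124.32, 214.03], 'tcp_rot': [-179.29, -1.49, -36.21], 'ft_force': [-5.98, 2.85, 16.97], 'finger_gap': 28.27}
cap in tool xy [-0.6   0.85] 2144 z range [-29.9 -18.    2.1]
top 4054 [ -0.3  -2.7 -33.1] ((0.11753065139055252, -0.5502462387084961), 15.22914981842041)
```

View pics/s9z.png

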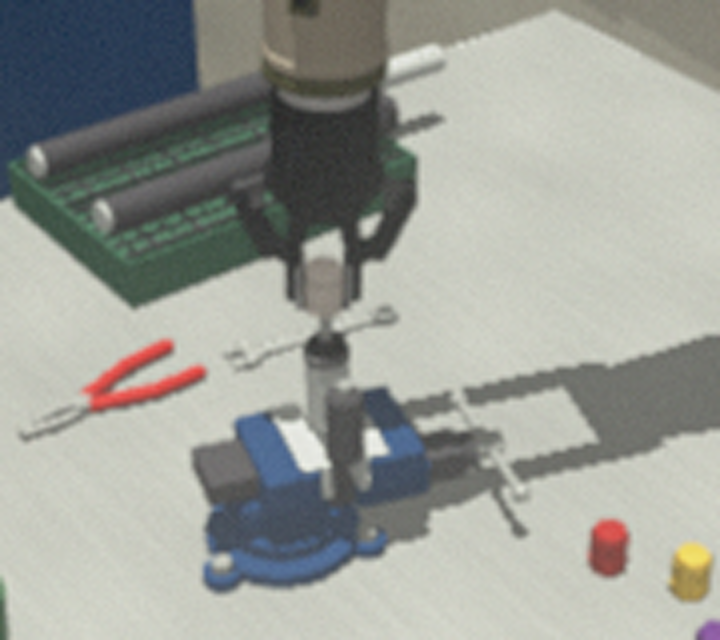

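The cap hasn't slipped in the grip, and the stop was held at about 17 N for over 1 s. Now I'll ease the shaft out slowly.

>>> {"fn": "jog_arm", "kwargs": {
  "offset": [
    [0, 0, 1.5],
    [0, 0, 1],
    [0, 0, 0.3],
    [0, 0, -0.5],
    [0, 0, -1],
    [0, 0, -1.5],
    [0, 0, -2],
    [0, 0, -2],
    [0, 0, -2]
  ],
  "delta_rot": [
    [0, 0, 0],
    [0, 0, 0],
    [0, 0, 0],
    [0, 0, 0],
    [-0.2, -0.3, 0],
    [-0.2, -0.3, 0],
    [-0.2, -0.3, 0],
    [0, -0.3, 0],
    [0, 0, 0]
  ],
  "jaw": [10, 10, 10, 10, 10, 10, 10, 10, 10]
}}

```text
time: 17.75
tool_pos: [543.9, -124.3, 226.6]
tcp_rot: [-179.9, -0.4, -36.2]
ft_force: [-2.7, 0.9, 3.9]
finger_gap: 28.3
```

```bash
python3 - <<'E'
from h import *
s=st(); print(uprot(-36.3,s),rel(np.array([543.2,-123.9,s['tool_pos'][2]])-s['tool_pos'],s))
E
```

```text
{'time': 17.75, 'tool_pos': [543.91, -124.25, 226.65], 'tcp_rot': [-179.89, -0.39, -36.19], 'ft_force': [-2.69, 0.87, 3.88], 'finger_gap': 28.34}
[-0.11 -0.39  0.11] [-0.78  0.14 -0.01]
```

>>> {"fn": "jog_arm", "kwargs": {
  "offset": [
    [-0.3, 0.1, -2],
    [-0.2, 0.1, -2],
    [0, 0, -2],
    [0, 0, -2],
    [0, 0, -2],
    [0, 0, -2],
    [0, 0, -2],
    [0, 0, -1],
    [0, 0, 0]
  ],
  "delta_rot": [
    [0, -0.3, 0],
    [0, 0, 0],
    [0, 0, 0],
    [0, 0, 0],
    [0, 0, 0],
    [0, 0, 0],
    [0, 0, 0],
    [0, 0, 0],
    [0, 0, 0]
  ],
  "jaw": [10, 10, 10, 10, 10, 10, 10, 10, 10]
}}

```text
time: 18.65
tool_pos: [543.8, -124.2, 243.2]
tcp_rot: [-179.9, -0.2, -36.2]
ft_force: [-1.9, 0.9, 3.7]
finger_gap: 28.4
```

```bash
python3 - <<'E'
from h import *
s=st(); print(uprot(-36.3,s),rel(np.array([543.2,-123.9,s['tool_pos'][2]])-s['tool_pos'],s))
E
```

```text
{'time': 18.65, 'tool_pos': [543.83, -124.19, 243.19], 'tcp_rot': [-179.85, -0.15, -36.19], 'ft_force': [-1.95, 0.94, 3.72], 'finger_gap': 28.37}
[-0.15 -0.15  0.11] [-0.68  0.13 -0.  ]
```

>>> {"fn": "jog_arm", "kwargs": {
  "offset": [
    [0, 0, -1.5],
    [0, 0, -1.2],
    [0, 0, -0.6],
    [0, 0, 0]
  ],
  "delta_rot": [
    [0, 0, 0],
    [0, 0, 0],
    [0, 0, 0],
    [0, 0, 0]
  ],
  "jaw": [10, 10, 10, 10]
}}

```text
time: 19.05
tool_pos: [543.8, -124.2, 246.5]
tcp_rot: [-179.9, -0.1, -36.2]
ft_force: [-1.7, 0.9, 3.2]
finger_gap: 28.2
```

>>> {"fn": "jog_arm", "kwargs": {
  "offset": [
    [0, 0, -0.7],
    [0, 0, -0.3],
    [0, 0, 0]
  ],
  "delta_rot": [
    [0, 0, 0],
    [0, 0, 0],
    [0, 0, 0]
  ],
  "jaw": [10, 10, 10]
}}

```text
time: 19.35
tool_pos: [543.8, -124.2, 247.5]
tcp_rot: [-179.9, -0.1, -36.2]
ft_force: [-0.2, 0.3, 3.3]
finger_gap: 27.9
```

>>> {"fn": "jog_arm", "kwargs": {
  "offset": [
    [0, 0, -0.5],
    [0, 0, 0]
  ],
  "delta_rot": [
    [0, 0, 0],
    [0, 0, 0]
  ],
  "jaw": [10, 10]
}}

```text
time: 19.55
tool_pos: [543.8, -124.2, 248.0]
tcp_rot: [-179.9, -0.1, -36.2]
ft_force: [-1.0, 1.3, 3.4]
finger_gap: 27.7
```

>>> {"fn": "jog_arm", "kwargs": {
  "offset": [
    [0, 0, -0.4],
    [0, 0, 0]
  ],
  "delta_rot": [
    [0, 0, 0],
    [0, 0, 0]
  ],
  "jaw": [10, 10]
}}

```text
time: 19.75
tool_pos: [543.8, -124.2, 248.4]
tcp_rot: [-179.9, -0.1, -36.2]
ft_force: [-0.8, -0.5, 3.5]
finger_gap: 28.2
```

>>> {"fn": "jog_arm", "kwargs": {
  "offset": [
    [0, 0, -0.5],
    [0, 0, 0]
  ],
  "delta_rot": [
    [0, 0, 0],
    [0, 0, 0]
  ],
  "jaw": [10, 10]
}}

```text
time: 19.95
tool_pos: [543.8, -124.2, 248.9]
tcp_rot: [-179.9, -0.1, -36.2]
ft_force: [-0.2, 0.2, 3.0]
finger_gap: 28.1
```

>>> {"fn": "jog_arm", "kwargs": {
  "offset": [
    [0, 0, -0.5],
    [0, 0, 0]
  ],
  "delta_rot": [
    [0, 0, 0],
    [0, 0, 0]
  ],
  "jaw": [10, 10]
}}

```text
time: 20.15
tool_pos: [543.7, -124.1, 249.0]
tcp_rot: [-179.9, -0.1, -36.2]
ft_force: [0.2, -0.4, 3.3]
finger_gap: 28.2
```

>>> {"fn": "jog_arm", "kwargs": {
  "offset": [
    [0, 0, -0.4],
    [0, 0, 0]
  ],
  "delta_rot": [
    [0, 0, 0],
    [0, 0, 0]
  ],
  "jaw": [10, 10]
}}

```text
time: 20.35
tool_pos: [543.6, -124.1, 249.0]
tcp_rot: [-179.9, -0.1, -36.2]
ft_force: [0.8, 0.5, 2.5]
finger_gap: 27.9
```

>>> {"fn": "jog_arm", "kwargs": {
  "offset": [
    [0, 0, -0.4],
    [0, 0, 0]
  ],
  "delta_rot": [
    [0, 0, 0],
    [0, 0, 0]
  ],
  "jaw": [10, 10]
}}

```text
time: 20.55
tool_pos: [543.4, -124.1, 249.0]
tcp_rot: [-179.9, -0.1, -36.2]
ft_force: [0.3, 0.3, 2.3]
finger_gap: 28.2
```

>>> {"fn": "jog_arm", "kwargs": {
  "offset": [
    [0, 0, 0],
    [0, 0, 0],
    [0, 0, 0],
    [0, 0, 0]
  ],
  "delta_rot": [
    [0, 0, 0],
    [0, 0, 0],
    [0, 0, 0],
    [0, 0, 0]
  ],
  "jaw": [38, 45, 60, 70],
  "newtons": 30
}}

```text
time: 20.95
tool_pos: [543.0, -124.0, 248.3]
tcp_rot: [-179.9, 0.0, -36.2]
ft_force: [-0.4, 0.3, 0.5]
finger_gap: 59.8
```

```bash
python3 - <<'E'
from h import *
st()
p,d=snap('scene','s10.png');cv2.imwrite('pics/s10z.png',cv2.resize(p[100:260,160:340,::-1],None,fx=4,fy=4,interpolation=2))
snap('wrist','w10.png');st();capfit()
E
```

```text
{'time': 20.95, 'tool_pos': [543.0, -124.03, 248.29], 'tcp_rot': [-179.92, 0.03, -36.2], 'ft_force': [-0.42, 0.31, 0.55], 'finger_gap': 59.81}
{'time': 21.05, 'tool_pos': [543.02, -124.05, 248.33], 'tcp_rot': [-179.92, 0.02, -36.2], 'ft_force': [-0.25, 0.22, -0.8], 'finger_gap': 59.63}
cap in tool xy [-0.2   0.65] 2055 z range [-29.9 -17.9   1.2]
top 4083 [ -0.1  -2.9 -33.8] ((-0.22375114262104034, -1.0218533277511597), 14.613614082336426)
```

View pics/s10z.png

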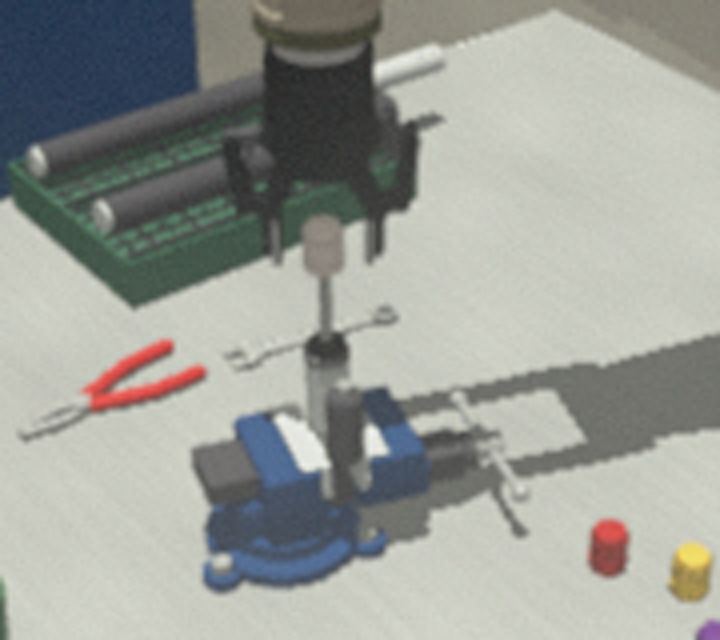

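View pics/w10.png

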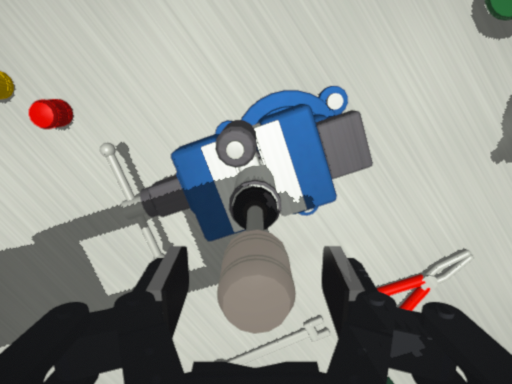

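The cap stands upright and centred at (322,245) in the scene zoom, clear of both fingers. I'll retreat straight up.

>>> {"fn": "jog_arm", "kwargs": {
  "offset": [
    [0, 0, -4],
    [0, 0, -8],
    [0, 0, -12],
    [0, 0, -15],
    [0, 0, -20],
    [0, 0, -20],
    [0, 0, -20],
    [0, 0, 0],
    [0, 0, 0]
  ],
  "delta_rot": [
    [0, 0, 0],
    [0, 0, 0],
    [0, 0, 0],
    [0, 0, 0],
    [0, 0, 0],
    [0, 0, 0],
    [0, 0, 0],
    [0, 0, 0],
    [0, 0, 0]
  ],
  "jaw": [75, 75, 75, 75, 75, 75, 75, 75, 75]
}}

```text
time: 21.95
tool_pos: [543.6, -124.4, 359.8]
tcp_rot: [-179.8, -0.3, -36.2]
ft_force: [-0.0, -0.5, 0.3]
finger_gap: 64.2
```

```bash
python3 - <<'E'
from h import *
st()
p,d=snap('scene','s11.png');cv2.imwrite('pics/s11z.png',cv2.resize(p[100:260,160:340,::-1],None,fx=4,fy=4,interpolation=2))
snap('wrist','w11.png')
for n in('scene','wrist'):
    p,W=world(n)
    m=(W[...,2]>250)&(W[...,2]<292)&(np.hypot(W[...,0]-542.5,W[...,1]+124)<25)
    P=W[m]; print(n,len(P),'topz',np.percentile(P[:,2],[90,98]).round(1))
    for a,b in((250,262),(262,277)):
        q=P[(P[:,2]>a)&(P[:,2]<b)]
        if len(q)>10: print(a,cyl(q,15,(542,-124)).round(1))
E
```

```text
{'time': 21.95, 'tool_pos': [543.64, -124.41, 359.84], 'tcp_rot': [-179.8, -0.34, -36.19], 'ft_force': [-0.01, -0.51, 0.26], 'finger_gap': 64.25}
scene 135 topz [283.  284.9]
250 [ 542.  -122.6]
262 [ 541.3 -123.2]
wrist 1706 topz [284.  284.5]
250 [ 542.2 -124.4]
262 [ 542.4 -124.5]
```

View pics/s11z.png

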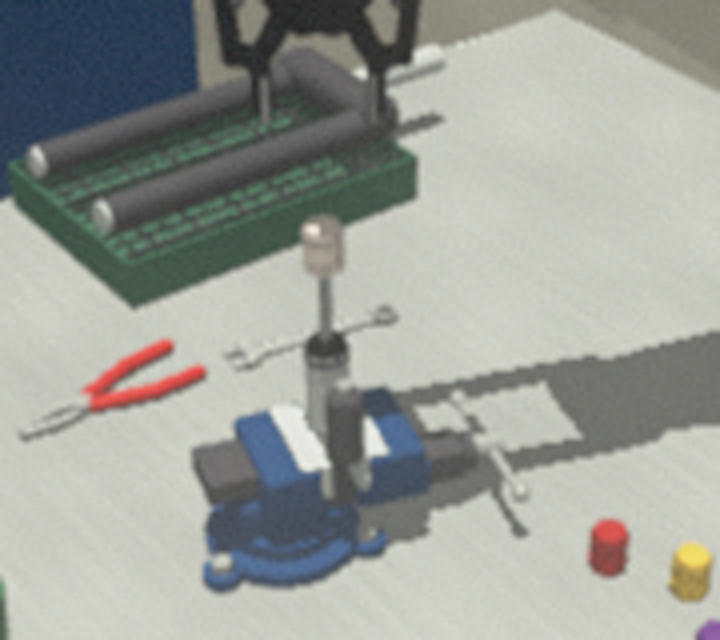

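The cap top measures 284 mm, which is 268 + 16 as it should be when home on the extended shaft. Its axis matches the shaft's at (542,-124), and it stands upright. Handing in.

```bash
python3 - <<'E'
from h import *
r.hand_in(); st()
E
```

```text
the job is handed in; nothing more can be done
the job is handed in; nothing more can be done
```

I fitted the white cap on the shaft, pressed it onto the bump stop, eased it back out and handed the job in at about 22 s. No verdict was reported.

- **Fitting:** I gripped the cap and lowered it onto the threaded end until it met the 4 N preload.
- **Pressing:** I felt the stop at about 33 mm of travel. I held about 16–17 N vertical at the wrist sensor for about 1.2 s. A side force of 6–8 N came with it, so the total was about 18–19 N in the readings, which were taken at the end of each short move.
- **Easing back:** The shaft came out at about 20 mm/s until the load fell off at full extension. Then I opened the gripper and retreated straight up.

**Last checks:**
- The cap top is at about 284 mm; 268 + 16 mm is expected when it is home on the extended shaft.
- The cap axis is at (542.3, -124.4) in the wrist camera, against a shaft axis of (541.9, -124.3), and it stands upright.
- The gripper is about 90 mm above the bench height it let go at, and reads no contact force.
- The scene camera puts the cap axis 1–2 mm off the wrist camera's value, as it did for every part before, so I take that as its calibration error.
- I saw no bystander move in the views I took, but I did not measure their positions again.

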